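# Hook the filter cartridge out of its housing

### The arm

A 7-joint arm with a two-finger parallel gripper is mounted at the origin on a cart in front of the work surface, level with it; the furniture and walls round the work are solid. World frame = base frame: x ahead of the robot, y to its left, z up, the work surface at z = 0. Lengths are in m, angles in rad, forces in N, time in s.
With the tool pointing down it reaches from about 0.375 to 0.925 m from the base axis. Payload 3.1 kg.
Tool frame: the origin (TCP) lies between the finger pads; the fingertips stand 19 mm ahead of it and the grasp point (between the pads) is the TCP; z points along the fingers, y is the line along which they close (so a half turn about z gives the same grasp; the last joint's range is limited). The gripper opens to 85 mm and grips with 20 to 120 N. Pads are 22 mm wide; open, the fingers measure 114 mm over their backs; the gripper's body (76 mm by 85 mm) begins 54 mm behind the grasp point. The pads swing forward as they close: fully open they stand 13 mm farther back than shut.
Start: joints at [1.154, 0.383, 0.044, 1.598, -0.018, 1.161, -0.05], TCP at [0.204, -0.617, 0.25] pointing down, gripper open.
Joint ranges: [-2.61, 2.61], [-0.41, 2.15], [-1.48, 1.57], [0, 2.5], [-1.57, 4.71], [0.05, 1.97], [-2.85, 2.85]. Speed limits (rad/s): [2.79, 2.79, 3.14, 3.14, 3.14, 3.14, 3.14].

### API

Orientations are given as a unit quaternion [x, y, z, w].
In Python, from bench import move_ptp, movel, move_j, move_gripper, pause, inverse_kinematics, read_camera, camera_params, MotionError, sign_off, look_for, tip_of, read_time_s, read_qpos, read_joint_vel, read_effort, read_eef_pos, read_tcp_rot, read_ft_force, read_ft_torque, read_finger_gap, read_grasp_force gives the robot as it stands. Calls block until the motion is done:
- move_ptp(position, orientation): joint-space move of the TCP to a pose.
- movel(position, orientation=None, speed=0.15): straight line of the TCP; orientation=None keeps the orientation; speed is the mean speed in m/s.
- move_j(angles): joint-space move.
- move_gripper(opening, effort=None): finger opening in m; effort is the grip in N (None keeps the last); returns when the fingers have stopped.
- pause(seconds).
- inverse_kinematics(position, orientation): joint angles nearest the present ones, or None.
- read_camera(name): name is "side" or "top" or "wrist"; returns the picture (480x640x3 uint8, red, green, blue); there is no depth.
- camera_params(name): a dict with "K" (3x3 intrinsics, pixels), "camera_from_world" (4x4, takes a point from world to camera coordinates). Camera axes: x right, y down, z forward; pixel columns grow to the right and rows downward; lengths in m; the calibration is good to about 2 mm. The wrist camera is an equidistant fisheye: a pixel r from the principal point sees the ray r / f radians off the axis. A picture is of the moment at which its call begins: read the wrist's pose just before it. camera_params takes no time and is no camera call; for the wrist camera it gives the pose at the moment of the call.
A pose or a line that the arm cannot do raises MotionError and nothing moves.
- sign_off(): hands the job in; it is judged then, once.
Trained networks look in the newest picture that a camera, given by its name, has taken for a name from the list of things; names that differ only in an ending like _2 or _b are one class to them, and where a whole thing is asked for, a point or a joint stands for the part that bears it (a point fixed in the world has none). Each returns a list of dicts, best first, with "confidence" (0 to 1); they miss things now and then, are a little off and sometimes report something else, mostly with a low value. They report only what shows in the picture. A call takes as long as a camera call. They do not tell look-alikes from the thing itself.
- look_for(camera, name): "at" ([column, row] in pixels, amid what is visible of it).
- tip_of(camera, name): "at" ([column, row] in pixels: a listed point, or the origin of a listed thing).
Readings, each from a call of its own:
- read_time_s(): time.
- read_qpos(): joint angles.
- read_joint_vel(): joint speeds.
- read_effort(): joint torques, N m.
- read_eef_pos(): TCP position.
- read_tcp_rot(): TCP orientation.
- read_ft_force(): force on the tool from outside, world axes, zero at the start.
- read_ft_torque(): the same for the moment, N m.
- read_finger_gap(): finger opening in m.
- read_grasp_force(): force on a finger pad.
Only numpy, scipy, OpenCV 4.12 (cv2) and the standard library are available. Lean on these libraries where they do the work, as an engineer would, in place of code of your own. Each camera call takes 0.05 s, during which the arm holds its last target. There are 200 camera calls.

### The job

The air filter's cartridge is due for a change: lift the loose cover plate off its pins on the filter housing and lay it flat on the bench, grip upwards. Then take the hook tool from its rack, catch the cartridge's hinged wire bail with it, draw the cartridge up out of the bore and stand it upright and flat in the shallow tray, without dropping it and without touching it with the gripper. Finally hang the hook tool back in the slot of its rack; leave the other things on the bench where they are.

Things in the scene. Friction and masses are not known exactly. Their poses are not given: they have to be found in the camera images.
- housing: Grey filter housing, fixed, 140 mm high: upright round pot with a 124 mm square flange on top and pipe stubs on its sides. Origin: centre of underside, z up. Vertical bore of 86 mm diameter on the z axis, from the flange's top down to a floor 8 mm above the bench. Two pins, 8 mm thick, 12 mm high, on the flange at (47, 47) and (-47, -47) mm.
- cover: Loose aluminium cover plate, 120 x 120 x 6 mm, 0.25 kg, lying on the flange at the start, its two 12 mm corner holes over the pins. Origin: centre of its underside, z up. On its middle is a black upright bar grip, 64 mm along its x, 18 mm thick along its y, from 6 to 40 mm above the origin.
- cartridge: Filter cartridge standing loosely on the bore's floor: cylinder of 81 mm diameter, 45 mm high, 0.3 to 0.65 kg. Origin: centre of underside, z up. A bail of wire is hinged on its top (see bail_hinge).
- bail_hinge (a point): Middle of the bail's hinge axis (cartridge's y), 49 mm above the cartridge's origin; axes as the cartridge's, not the bail's. Bail: arch of 6 mm wire, legs 52 mm apart, straight 30 mm top bar 45 mm from the axis. It swings freely and lies fallen 34 degrees to one side (bar 25 mm to +x or -x, 37 mm up). Which side varies and is not measured: feel or look.
- hook_tool: Hook tool, 168 mm long, 0.15 kg, hanging upright in the rack. Origin: at the very bottom on the 8 mm shank's axis, z up, toe to +x. Collar, 32 mm diameter, from 100 to 106 mm up; wooden handle from 106 to 168 mm up, 30 mm along x, 22 mm along y: grip across y, about 140 mm up.
- hook_throat (a point): Middle of the hook's throat, where a caught bar lies: 10 mm to +x of the tool's origin and 11 mm up. The 8 mm thick toe runs 20 mm to +x below it (centre lines; tip 24 mm from the shank's axis); its end is turned up to 15 mm above the origin; the throat is 12 mm wide.
- rack: Fixed hook rack: plywood foot and rear post, steel fork of two level prongs on top, 130 mm up, with an 18 mm slot between along the rack's x, open to -x (prongs end at x = -26 mm), closed at x = 34 mm; post from x = 42 mm. Origin: on the bench under the tool's place in the slot, z up. The tool hangs with its collar on the prongs, its origin 30 mm above the rack's.
- tray: Shallow fixed steel tray, 150 x 150 mm outside, walls 3 mm thick and 16 mm high, floor 3 mm above the bench. Origin: centre of its underside, z up.
- tape_measure: Yellow tape measure, 78 mm long, a bystander. Origin: centre of its underside.
- screw_box: Cardboard screw box, 60 x 90 x 46 mm, a bystander. Origin: centre of its underside.
- battery: Black tool battery, 69 x 107 x 53 mm, a bystander. Origin: centre of its underside.
Mind the look-alikes: they are no part of the job. There is more than one size of the tray; the job needs the larger.

How it is judged:
By the outcome, as a careful person would: the job done as asked, in the order asked, and still so for the second after the job is handed in, with the robot touching nothing.
It also fails if it takes over 72 s, if anything falls off the work surface, if the arm or the gripper's body presses on something with over 40 N, if the wrist force passes 120 N, or if a joint passes its speed limit or range.

## Working session

There is one attempt and no reset: what is moved stays moved. The work goes in short steps, each a Python script; the robot and the scene stay as the last script left them, time stands still between calls to the robot, and variables do not carry over. Pictures are saved under pics/ and viewed, at most 14 in all, crops included, and the job is handed in when it is done.

```bash
mkdir -p pics; ls; python3 - <<'E'
from bench import *
import cv2
for c in ["side","top"]:
    im=read_camera(c); cv2.imwrite(f"pics/{c}0.png",im[:,:,::-1])
    p=camera_params(c); print(c,p["K"].tolist() if hasattr(p["K"],'tolist') else p["K"]); print(p["camera_from_world"])
    for n in ["housing","cover","hook_tool","rack","tray","cartridge"]:
        print(n,[(round(d["confidence"],2),[round(float(v)) for v in d["at"]]) for d in tip_of(c,n)][:4])
print(read_time_s(), read_eef_pos(), read_tcp_rot())
E
```

```text
pics
side [[536.0924208246179, 0.0, 317.55210894482695], [0.0, 536.0924208246179, 238.100477827278], [0.0, 0.0, 1.0]]
[[-9.99990810e-01  4.24419093e-03  6.05940066e-04  5.45021498e-01]
 [ 2.19010893e-03  6.27215173e-01 -7.78842943e-01  1.78576829e-01]
 [-3.68561296e-03 -7.78834459e-01 -6.27218704e-01  1.29492970e+00]
 [ 0.00000000e+00  0.00000000e+00  0.00000000e+00  1.00000000e+00]]
housing [(0.9, [275, 321])]
cover [(0.87, [267, 281])]
hook_tool [(0.77, [337, 410])]
rack [(0.97, [338, 420]), (0.27, [334, 407])]
tray [(0.92, [296, 179]), (0.68, [317, 235])]
cartridge [(0.45, [341, 419])]
top [[606.9508348533659, 0.0, 315.2916856310608], [0.0, 606.9508348533659, 239.86163776809593], [0.0, 0.0, 1.0]]
[[ 0.03950871 -0.9992119  -0.00382628 -0.15350625]
 [-0.97837465 -0.03790617 -0.20333755  0.54950415]
 [ 0.20303226  0.01177714 -0.97910122  1.66238055]
 [ 0.          0.          0.          1.        ]]
housing [(0.83, [266, 210]), (0.37, [337, 321])]
cover [(0.73, [166, 249]), (0.66, [262, 198])]
hook_tool [(0.58, [165, 254])]
rack [(0.58, [168, 258])]
tray [(0.91, [371, 245]), (0.79, [475, 229])]
cartridge []
0.7 [ 0.20374746 -0.61726648  0.25032048] [9.87320633e-01 1.58738671e-01 2.93093848e-05 3.20222002e-05]
```

View pics/side0.png

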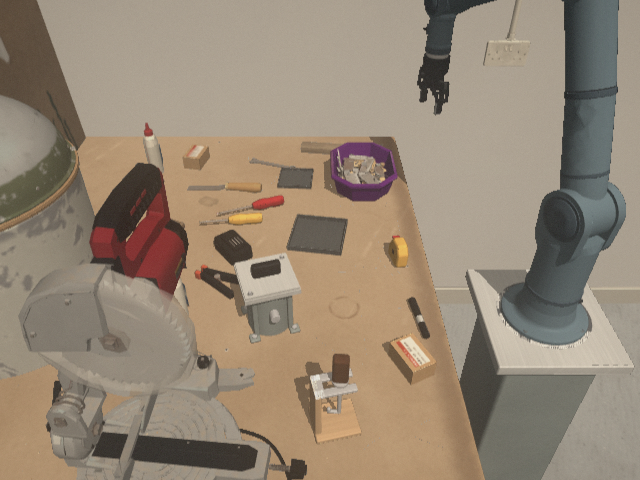

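View pics/top0.png

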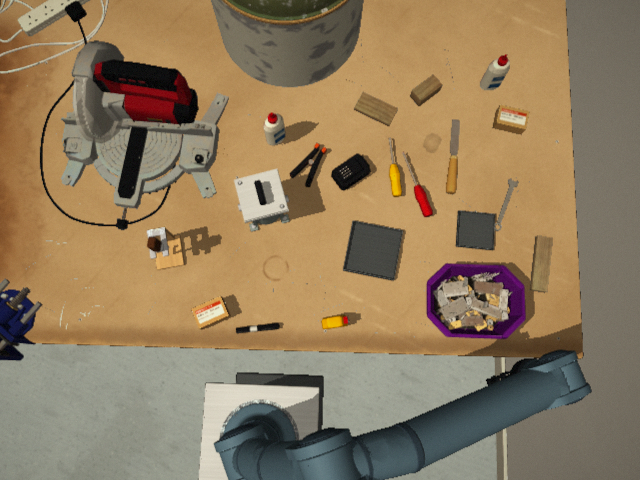

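```bash
cat > h.py <<'E'
from bench import *
import numpy as np, cv2
from scipy.spatial.transform import Rotation as R
def ray(cam,px,P=None):
    P=P or camera_params(cam); K=np.array(P["K"]);T=np.array(P["camera_from_world"])
    x=(px[0]-K[0,2])/K[0,0]; y=(px[1]-K[1,2])/K[1,1]
    if cam=="wrist":
        r=np.hypot(x,y); s=np.sin(r)/r if r>1e-9 else 1; d=np.array([x*s,y*s,np.cos(r)])
    else: d=np.array([x,y,1.])
    return -T[:3,:3].T@T[:3,3], T[:3,:3].T@d
def onz(cam,px,z,P=None):
    o,d=ray(cam,px,P); return o+d*(z-o[2])/d[2]
def proj(cam,X,P=None):
    P=P or camera_params(cam); K=np.array(P["K"]);T=np.array(P["camera_from_world"])
    c=T[:3,:3]@np.asarray(X)+T[:3,3]
    if cam=="wrist":
        rr=np.hypot(c[0],c[1]); th=np.arctan2(rr,c[2]); u=c[:2]/rr*th
    else: u=c[:2]/c[2]
    return np.array([K[0,0]*u[0]+K[0,2],K[1,1]*u[1]+K[1,2]])
def down(yaw): # tool z down, tool x-axis at yaw in world; y (closing) at yaw-90
    return (R.from_euler('z',yaw)*R.from_euler('x',np.pi)).as_quat()
def snap(n,cam="wrist",crop=None,scale=1):
    P=camera_params(cam); im=read_camera(cam)
    cv2.imwrite(f"pics/{n}.png",im[:,:,::-1]); np.save(f"pics/{n}.npy",P,allow_pickle=True); return P,im
E
python3 - <<'E'
from h import *
for n,pts,z in [("cover",[(235,180),(279,170),(289,212),(242,223)],.146),("grip",[(257,181),(265,204)],.18),("tray",[(357,221),(405,229),(393,279),(344,271)],.016)]:
    w=np.array([onz("top",p,z)[:2] for p in pts]); print(n,w.round(3).tolist(),w.mean(0).round(4), np.degrees(np.arctan2(*(w[1]-w[0])[::-1])).round(1))
print("rack net",onz("top",(168,258),0),onz("side",(338,420),0),"tool",onz("top",(165,254),.03),onz("side",(337,410),.03))
print("housing net",onz("side",(275,321),0),onz("top",(266,210),0),"tray",onz("side",(317,235),0),onz("top",(371,245),0))
T=np.array(camera_params("wrist")["camera_from_world"]); Rw=R.from_quat(read_tcp_rot()).as_matrix()
print("cam in tcp",Rw.T@(-T[:3,:3].T@T[:3,3]-read_eef_pos()),"\n", (T[:3,:3]@Rw).round(2), camera_params("wrist")["K"])
print(R.from_quat(read_tcp_rot()).as_euler('zyx'))
E
```

```text
cover [[0.695, 0.093], [0.728, -0.026], [0.611, -0.059], [0.575, 0.066]] [0.6524 0.0188] -74.4
grip [[0.684, 0.029], [0.621, 0.004]] [0.6528 0.0165] -158.3
tray [[0.624, -0.251], [0.606, -0.391], [0.458, -0.358], [0.475, -0.217]] [ 0.5408 -0.3042] -97.5
rack net [0.49625774 0.29504495 0.        ] [0.50557143 0.29059749 0.        ] tool [0.50251709 0.29695785 0.03      ] [0.50816699 0.28766065 0.03      ]
housing net [0.64609173 0.02659459 0.        ] [0.65120815 0.01799632 0.        ] tray [ 0.54532302 -0.30069932  0.        ] [ 0.55772026 -0.29435818  0.        ]
cam in tcp [ 0.07697878 -0.00013836 -0.12345437] 
 [[ 0.    1.    0.  ]
 [-0.95  0.   -0.3 ]
 [-0.3   0.    0.95]] [[371.64829954   0.         321.00188242]
 [  0.         371.64829954 243.21682706]
 [  0.           0.           1.        ]]
[-3.18825986e-01  6.80418438e-05  3.14153873e+00]
```

```bash
python3 - <<'E'
from h import *
move_ptp([0.635,0.012,0.37],down(np.radians(18)))
P,im=snap("w1")
for n in ["cover","housing","hook_tool","rack","tray"]:
    print(n,[(round(d["confidence"],2),np.round(d["at"]).tolist(),onz("wrist",d["at"],{"cover":.14}.get(n,0),P)[:2].round(4).tolist()) for d in tip_of("wrist",n)][:3])
print(read_time_s(),read_qpos())
E
```

```text
cover [(0.93, [318.0, 185.0], [0.6582, 0.0206])]
housing []
hook_tool [(0.87, [108.0, 226.0], [0.4871, 0.3068])]
rack [(0.62, [119.0, 219.0], [0.5042, 0.2884]), (0.53, [509.0, 150.0], [0.7785, -0.2269])]
tray [(0.98, [617.0, 307.0], [0.6152, -0.6004]), (0.84, [489.0, 306.0], [0.5444, -0.3028])]
3.725 [ 0.35713682  0.33499843 -0.56835416  1.45988331  0.18062789  1.39920765
 -1.47405172]
```

View pics/w1.png

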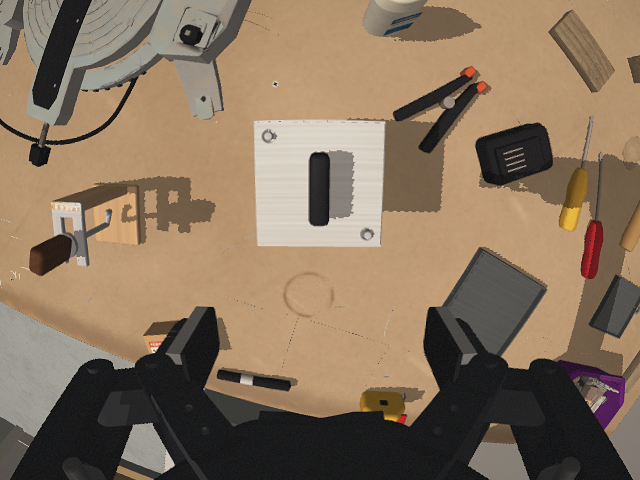

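```bash
python3 - <<'E'
from h import *
P=np.load("pics/w1.npy",allow_pickle=True).item()
c=np.array([onz("wrist",p,.146,P)[:2] for p in [(254,122),(383,121),(382,246),(258,245)]])
print(c.round(4),c.mean(0),[np.degrees(np.arctan2(*(c[(i+1)%4]-c[i])[::-1])).round(1) for i in range(4)])
g=np.array([onz("wrist",p,.18,P)[:2] for p in [(319,152),(319,226)]]); print(g,g.mean(0),np.degrees(np.arctan2(*(g[0]-g[1])[::-1])))
p=np.array([onz("wrist",p,.152,P)[:2] for p in [(268,135),(367,235)]]);print(p,p.mean(0),np.degrees(np.arctan2(*(p[0]-p[1])[::-1]))-45)
E
python3 - <<'E'
import cv2
im=cv2.imread('pics/side0.png')[340:450,280:390]
im2=cv2.imread('pics/w1.png')[170:290,10:160]
a=cv2.resize(im,(400,400),interpolation=cv2.INTER_CUBIC);b=cv2.resize(im2,(400,400*120//150),interpolation=cv2.INTER_CUBIC)
b=cv2.copyMakeBorder(b,0,80,0,0,cv2.BORDER_CONSTANT)
cv2.imwrite('pics/crop1.png',cv2.hconcat([a,b]))
E
```

```text
[[ 0.6983  0.0959]
 [ 0.7359 -0.0175]
 [ 0.6213 -0.0577]
 [ 0.5845  0.0593]] [0.66002312 0.01997537] [np.float64(-71.7), np.float64(-160.7), np.float64(107.4), np.float64(17.8)]
[[0.6909642  0.0300096 ]
 [0.62995794 0.01033262]] [0.66046107 0.02017111] 17.87660954114672
[[ 0.69060047  0.07884817]
 [ 0.62871191 -0.03831224]] [0.65965619 0.02026797] 17.1552883374909
```

View pics/crop1.png

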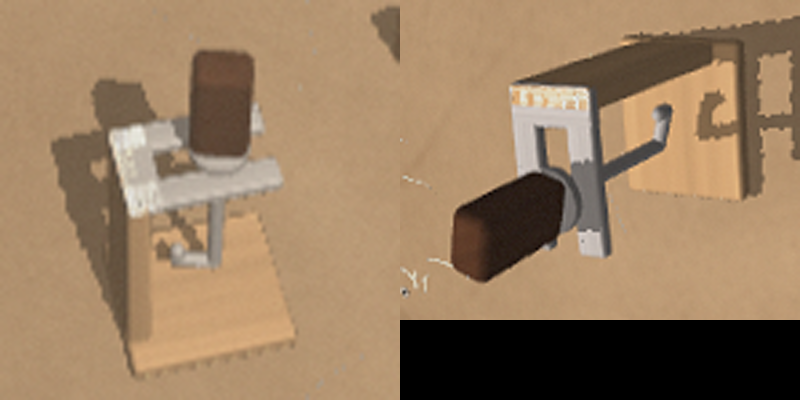

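```bash
python3 - <<'E'
from h import *
print([onz("top",p,.0)[:2].round(3).tolist() for p in [(321,324),(322,316),(347,315),(280,324),(280,330),(236,328)]])
q=down(np.radians(17.8))
move_ptp([0.660,0.0202,0.23],q); movel([0.660,0.0202,0.171],q,speed=0.08)
print(read_ft_force())
move_gripper(0.0,60); print(read_finger_gap(),read_grasp_force())
movel([0.660,0.0202,0.20],q,speed=0.05); print(read_ft_force()); 
movel([0.660,0.0202,0.25],q,speed=0.15)
print(read_finger_gap(),read_ft_force(),read_ft_torque(),read_time_s())
P,im=snap("w2")
snap("s2","side")
E
```

```text
[[0.323, -0.157], [0.346, -0.159], [0.352, -0.23], [0.319, -0.041], [0.302, -0.041], [0.302, 0.084]]
[-0.59704755 -0.57748076  0.59971558]
0.01674011477453501 60.36151170730591
[-0.10324176  0.2558726  -3.02526556]
0.01728001948288237 [ 0.55187243  0.21761838 -3.03679361] [0.03236862 0.00713337 0.01131243] 7.075
```

```bash
python3 - <<'E'
from h import *
q=down(np.radians(17.8))
move_ptp([0.46,-0.06,0.20],q); movel([0.46,-0.06,0.04],q,speed=0.15)
z=0.036
while z>0.024:
    movel([0.46,-0.06,z],q,speed=0.04)
    f=read_ft_force()[2]
    if f>0: break
    z-=0.001
print(z,f,read_eef_pos())
move_gripper(0.06); movel([0.46,-0.06,0.12],q,speed=0.2)
# above housing to look into the bore
move_ptp([0.62,0.01,0.33],q)
P,im=snap("w3")
for n in ["bail_hinge","cartridge","hook_tool","hook_throat","rack"]:
    print(n,[(round(d["confidence"],2),np.round(d["at"],1).tolist(),onz("wrist",d["at"],{"cartridge":.008,"bail_hinge":.057,"hook_tool":.03,"hook_throat":.041}.get(n,0),P)[:2].round(4).tolist()) for d in tip_of("wrist",n)][:3])
print(read_time_s(),read_ft_force())
E
```

```text
0.030999999999999993 1.0388782014597586 [ 0.46025826 -0.05999928  0.03124834]
bail_hinge [(0.67, [324.4, 163.5], [0.659, 0.0187]), (0.18, [174.6, 341.4], [0.385, 0.1375])]
cartridge [(0.63, [325.4, 157.0], [0.6626, 0.0182]), (0.38, [326.0, 163.2], [0.6557, 0.0152])]
hook_tool [(0.95, [95.2, 220.3], [0.504, 0.2883])]
hook_throat [(0.58, [90.8, 214.5], [0.5146, 0.2897])]
rack [(0.92, [106.8, 215.7], [0.5032, 0.2874])]
13.2083 [-0.70179279 -0.35807697  0.32281257]
```

View pics/w3.png

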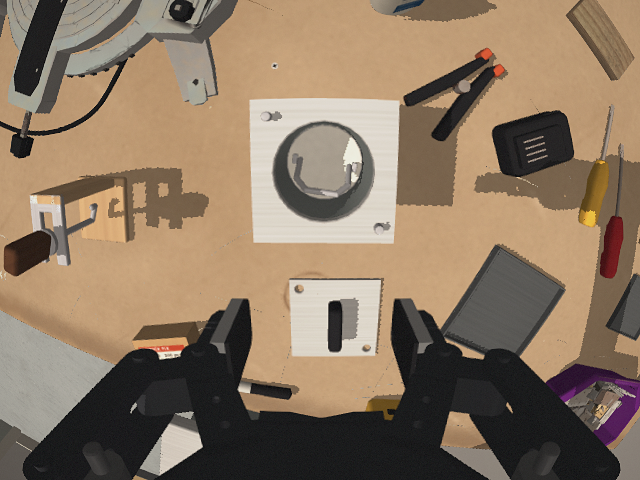

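```bash
python3 - <<'E'
import cv2
im=cv2.imread('pics/w3.png')
a=cv2.resize(im[110:230,265:385],(480,480),interpolation=cv2.INTER_CUBIC);b=cv2.resize(im[165:285,0:80],(320,480),interpolation=cv2.INTER_CUBIC)
cv2.imwrite('pics/crop2.png',cv2.hconcat([a,b]))
E
```

```text
(no output)
```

View pics/crop2.png

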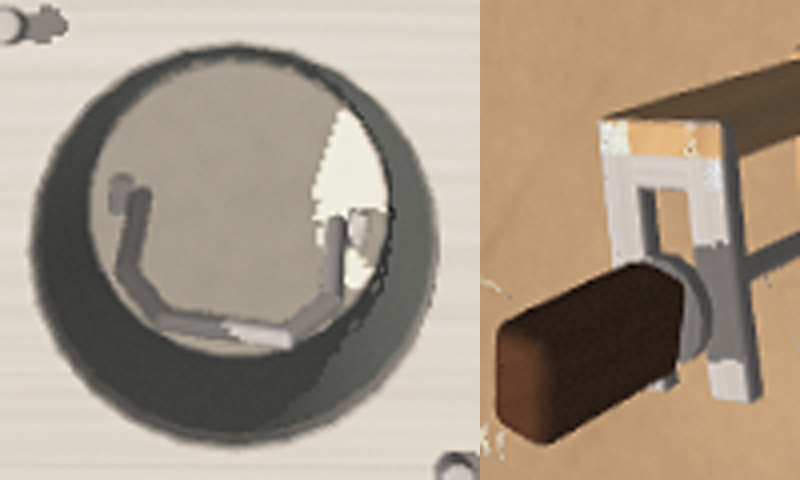

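```bash
python3 - <<'E'
from h import *
P=np.load("pics/w3.npy",allow_pickle=True).item()
f=lambda x,y,z:onz("wrist",(265+x/4,110+y/4),z,P)[:2]
g=lambda x,y,z:onz("wrist",((x-480)/4,165+y/4),z,P)[:2]
h=[f(130,192,.057),f(345,225,.057)];b=[f(165,325,.094),f(290,340,.094)]
ang=lambda a,b:np.degrees(np.arctan2(*(b-a)[::-1]))
print("hinge",h,np.mean(h,0),ang(*h),np.linalg.norm(h[0]-h[1]));print("bar",b,np.mean(b,0),ang(*b),np.linalg.norm(b[0]-b[1]))
for t,w,z in [("bore",None,0)]:
    pass
m=g(665,188,.13);print("slot end",m,"left edge",ang(g(655,260,.13),g(640,188,.13)),"right",ang(g(700,255,.13),g(690,190,.13)),"outer R",ang(g(752,358,.13),g(723,190,.13)), "cross", ang(g(640,188,.13),g(690,188,.13))+90,"post", ang(g(600,120,.13),g(725,122,.13))+90, np.linalg.norm(g(640,188,.13)-g(690,188,.13)))
print("handle top corners",[g(x,y,.198).round(4).tolist() for x,y in [(498,325),(548,345),(548,443),(498,420)]])
print("handle far-corner", g(630,265,.136),g(685,275,.136))
E
```

```text
hinge [array([0.65595357, 0.0475179 ]), array([ 0.66504872, -0.00919314])] [0.66050114 0.01916238] -80.88865993350888 0.05743573484807598
bar [array([0.63097938, 0.02844667]), array([ 0.63676611, -0.00155954])] [0.63387275 0.01344356] -79.084450441374 0.030559106769106163
slot end [0.53829124 0.29635949] left edge 21.28385872867459 right 17.201764537074936 outer R 17.76860027063102 cross 15.684621953435965 post 13.891888470840641 0.01997143379383436
handle top corners [[0.5203, 0.2967], [0.5213, 0.2778], [0.4945, 0.2788], [0.4939, 0.298]]
handle far-corner [0.515216   0.30342773] [0.51885914 0.28197306]
```

```bash
python3 - <<'E'
from h import *
q=down(np.radians(10))
for a in (10,190): 
    for p in ([.505,.288,.17],[.66,.02,.39],[.55,-.3,.25]):
        s=inverse_kinematics(p,down(np.radians(a))); print(a,p,None if s is None else np.round(s,2))
        s=inverse_kinematics(p,down(np.radians(a+180-360*(a>90)+1e-3))) 
move_ptp([0.47,0.285,0.31],q)
P,im=snap("w4")
for n,z in [("hook_tool",.03),("hook_throat",.041),("rack",0)]:
    print(n,[(round(d["confidence"],2),np.round(d["at"],1).tolist(),onz("wrist",d["at"],z,P)[:2].round(4).tolist()) for d in tip_of("wrist",n)][:3])
u,v=np.round(proj("wrist",[.506,.288,.15],P)).astype(int);print(u,v,read_time_s())
x0,y0=max(u-100,0),max(v-75,0);print(x0,y0)
cv2.imwrite("pics/crop3.png",cv2.resize(im[y0:y0+150,x0:x0+200,::-1],(800,600),interpolation=cv2.INTER_CUBIC))
E
```

```text
10 [0.505, 0.288, 0.17] [ 0.01  0.44 -0.73  1.81  0.34  1.02 -2.25]
10 [0.66, 0.02, 0.39] [ 0.35  0.39 -0.61  1.36  0.22  1.46 -1.64]
10 [0.55, -0.3, 0.25] [ 0.83  0.39 -0.5   1.64  0.2   1.17 -1.11]
190 [0.505, 0.288, 0.17] [ 0.29  0.63 -1.15  1.8   0.64  1.14  0.67]
190 [0.66, 0.02, 0.39] [ 0.66  0.56 -1.15  1.35  0.51  1.55  1.31]
190 [0.55, -0.3, 0.25] [ 1.18  0.53 -1.    1.62  0.47  1.25  1.84]
hook_tool [(0.18, [590.4, 335.4], [0.3469, -0.1711])]
hook_throat [(0.65, [319.5, 160.6], [0.5165, 0.2928])]
rack [(0.62, [320.8, 171.0], [0.5015, 0.2888])]
323 186 14.6083
223 111
```

View pics/crop3.png

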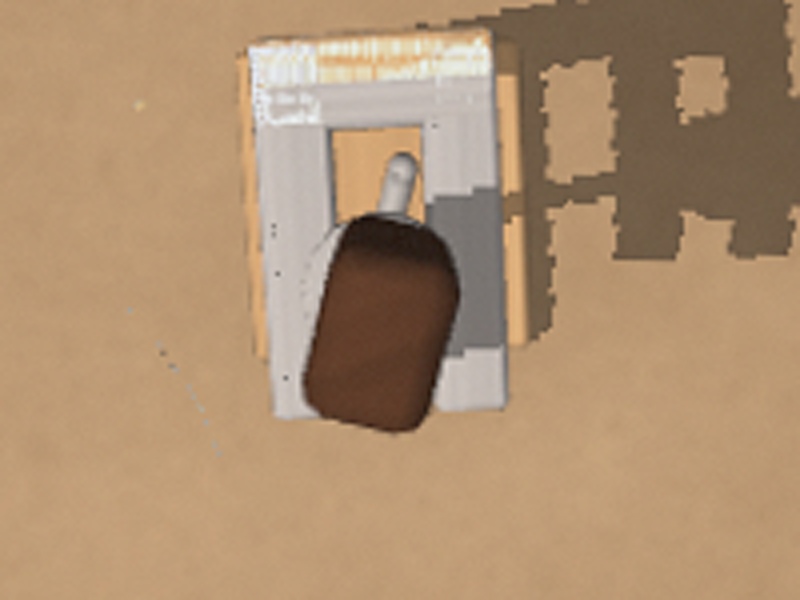

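```bash
python3 - <<'E'
from h import *
P=np.load("pics/w4.npy",allow_pickle=True).item()
g=lambda x,y,z:onz("wrist",(223+x/4,111+y/4),z,P)[:2]
ang=lambda a,b:np.degrees(np.arctan2(*(b-a)[::-1]))
print("rack yaw",ang(g(275,418,.13),g(250,85,.13)),ang(g(507,408,.13),g(497,80,.13)),"cross",ang(g(330,128,.13),g(422,126,.13))+90)
e=(g(275,418,.13)+g(507,408,.13))/2;c=g(376,127,.13);print("end",e,"slotend",c,"dist(60)",np.linalg.norm(e-c),ang(e,c)); print("origin",e+(c-e)*26/60)
print("handle",ang(g(305,390,.198),g(345,240,.198)),ang(g(428,405,.198),g(458,290,.198)),ang(g(305,400,.198),g(410,432,.198))+90, g(380,335,.198))
print("toe",g(402,160,.045))
E
```

```text
rack yaw 13.308777604298715 12.383850445694158 cross 11.071102403387073
end [0.47946195 0.28501862] slotend [0.53754071 0.29822297] dist(60) 0.059560875840795516 12.808609365469344
origin [0.50462941 0.29074051]
handle -5.310631011972928 -4.041290349785918 -7.550335273518911 [0.50694637 0.29160088]
toe [0.52749607 0.29049015]
```

```bash
python3 - <<'E'
from h import *
a=np.radians(177); q=down(a); p=np.array([.5052,.2907,.0])
move_gripper(0.06)
move_ptp(p+[0,0,.25],q); movel(p+[0,0,.172],q,speed=0.12)
move_gripper(0.0,60); print(read_finger_gap(),read_grasp_force(),read_ft_force())
movel(p+[0,0,.184],q,speed=0.06); print(read_ft_force(),read_ft_torque())
r=np.radians(12.6); d=np.array([np.cos(r),np.sin(r),0])
o=p-0.08*d; movel(o+[0,0,.184],q,speed=0.12)
movel(o+[0,0,.30],q,speed=0.25)
print(read_finger_gap(),read_ft_force(),read_ft_torque(),read_time_s())
P,im=snap("w5"); print(proj("wrist",read_eef_pos()+[0.01,0,-.13],P))
for c in("wrist","side"):
  if c=="side": snap("s5","side")
  for n in ("hook_tool","hook_throat"): print(c,n,[(round(x["confidence"],2),np.round(x["at"],1)) for x in tip_of(c,n)][:2], proj(c,read_eef_pos()+np.array([0,0,-.142] if n=="hook_tool" else [.01,0,-.131])).round(1))
E
```

```text
0.021308698950645903 59.00011360645294 [ 0.40264231 -0.20937945  3.1609211 ]
[ 0.46695987 -0.23634773 -0.95656659] [-0.00539271 -0.03580388  0.01080165]
0.02136871666048457 [-0.23176106  0.17569177 -2.81697336] [-0.09748917  0.05448981  0.06171493] 20.0917
[320.19960786 250.01846915]
wrist hook_tool [(0.82, array([320.4, 232.9]))] [320.5 233.9]
wrist hook_throat [(0.72, array([323.1, 248.9]))] [321.1 251.4]
side hook_tool [(0.77, array([384.1, 361.2]))] [382.9 362.8]
side hook_throat [(0.88, array([381. , 360.1]))] [377.9 359. ]
```

View pics/w5.png

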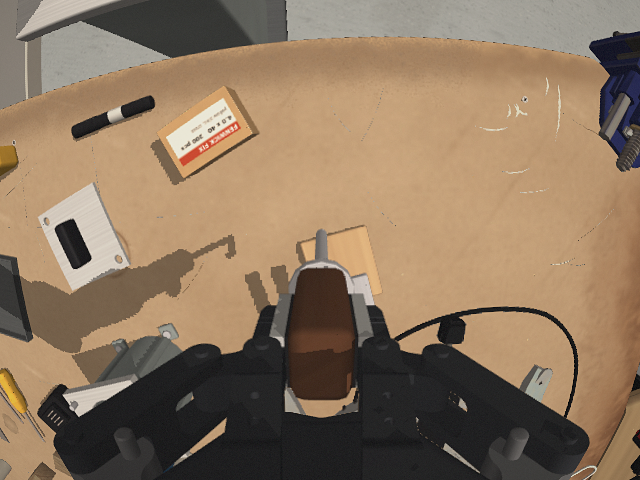

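```bash
cat >> h.py <<'E'
G=np.radians(9.5); QG=down(G); U=np.array([-np.cos(G),-np.sin(G),0]); C=np.array([.6605,.0193,0]); OFF=.142
def at(s,z,c=C): return c+s*U+np.array([0,0,z+OFF])
E
python3 - <<'E'
from h import *
move_ptp(at(-.010,.19),QG)
P,im=snap("w6"); print(read_eef_pos(),read_time_s())
f0=np.array(read_ft_force()); print(f0)
movel(at(-.010,.066),QG,speed=0.1); print("down",(read_ft_force()-f0).round(2))
P,im=snap("w7")
for n in ("hook_throat","bail_hinge"): print(n,[(round(x["confidence"],2),np.round(x["at"],1)) for x in tip_of("wrist",n)][:2])
print(proj("wrist",C+U*.026+[0,0,.094],P),proj("wrist",C+[0,0,.057],P))
print((read_ft_force()-f0).round(2))
cv2.imwrite("pics/crop7.png",cv2.resize(im[100:340,160:480,::-1],(800,600)))
E
```

```text
[0.67001889 0.02204489 0.33185556] 22.3833
[ 0.84096058  0.24732374 -1.6642058 ]
down [-0.94  0.16  0.46]
hook_throat [(0.72, array([324.1, 250.5]))]
bail_hinge [(0.84, array([320.6, 250.2]))]
[321.3055847  296.78629577] [321.32501063 246.04975403]
[-0.79  0.24  0.39]
```

View pics/crop7.png

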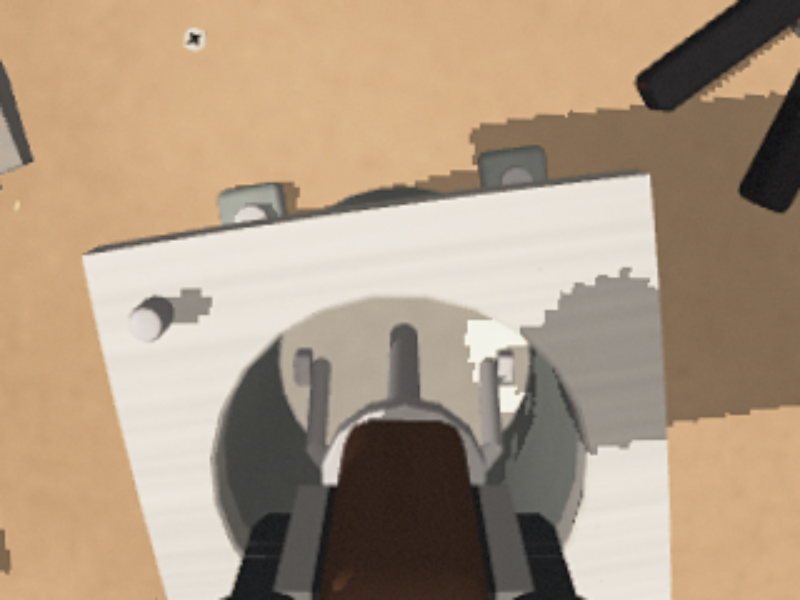

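```bash
python3 - <<'E'
from h import *
f0=np.array(read_ft_force()); pr=lambda t:print(t,(read_ft_force()-f0).round(2),read_eef_pos().round(4))
movel(at(.015,.066),QG,speed=0.06); pr("under")
movel(at(.015,.078),QG,speed=0.04); pr("up")
# bar arc: angle from 34 deg to 0 about hinge
for t in (32,28,24,20,16,12,8,4,0):
    t=np.radians(t); movel(at(.045*np.sin(t)-.010,.057+.045*np.cos(t)-.011),QG,speed=0.05)
pr("arc")
for dz in (.004,.008,.012): movel(at(-.010,.091+dz),QG,speed=0.03); pr(dz)
print(read_time_s())
P,im=snap("w8"); print([(x["confidence"],x["at"]) for x in tip_of("wrist","bail_hinge")][:1],proj("wrist",C+[0,0,.057+.01],P))
cv2.imwrite("pics/crop8.png",cv2.resize(im[100:340,160:480,::-1],(800,600)))
E
```

```text
under [-0.65 -0.41  0.69] [0.6456 0.0166 0.2082]
up [ 0.33 -0.83  0.08] [0.6462 0.017  0.2206]
arc [ 0.04  0.02 -0.87] [0.6706 0.021  0.233 ]
0.004 [-0.02 -0.24 -5.01] [0.6693 0.0207 0.2357]
0.008 [ 0.11 -0.43 -5.09] [0.6702 0.0209 0.2409]
0.012 [-1.11 -1.13 -5.74] [0.6706 0.021  0.2455]
28.0667
[(0.73, [321.9, 237.1])] [321.27022386 235.77088682]
```

```bash
cat >> h.py <<'E'
CT=np.array([.543,-.303,0])
E
python3 - <<'E'
from h import *
move_gripper(0.0,100)
print(inverse_kinematics(at(-.01,.250),QG),inverse_kinematics(at(-.01,.25,CT),QG))
f0=np.array(read_ft_force())
movel(at(-.010,.140),QG,speed=0.06); print((read_ft_force()-f0).round(2))
movel(at(-.010,.250),QG,speed=0.08); print((read_ft_force()-f0).round(2))
pause(0.3)
snap("s9","side")
movel(at(-.010,.250,CT),QG,speed=0.12); pause(0.5)
movel(at(-.010,.125,CT),QG,speed=0.12)
print((read_ft_force()-f0).round(2),read_time_s())
P,im=snap("s10","side"); cv2.imwrite("pics/crop10.png",cv2.resize(im[40:340,180:580,::-1],(800,600)))
print([(x["confidence"],x["at"]) for x in tip_of("side","cartridge")],proj("side",CT+[0,0,.042],P))
print([(x["confidence"],x["at"]) for x in tip_of("side","tray")],proj("side",CT,P))
E
```

```text
[ 0.39763562  0.42924234 -0.69689913  1.3264554   0.27152874  1.48098227
 -1.68286847] [ 0.95668316  0.33475075 -0.67841035  1.43566943  0.20936164  1.44424177
 -1.12580882]
[-0.75  0.02 -0.2 ]
[ 0.28  0.69 -0.4 ]
[ 0.88 -0.74  0.65] 35.725
[(0.83, [314.2, 222.3])] [317.8253864  222.76181907]
[(0.85, [317.4, 232.6]), (0.63, [295.6, 177.9])] [317.81175434 234.49589309]
```

View pics/crop10.png

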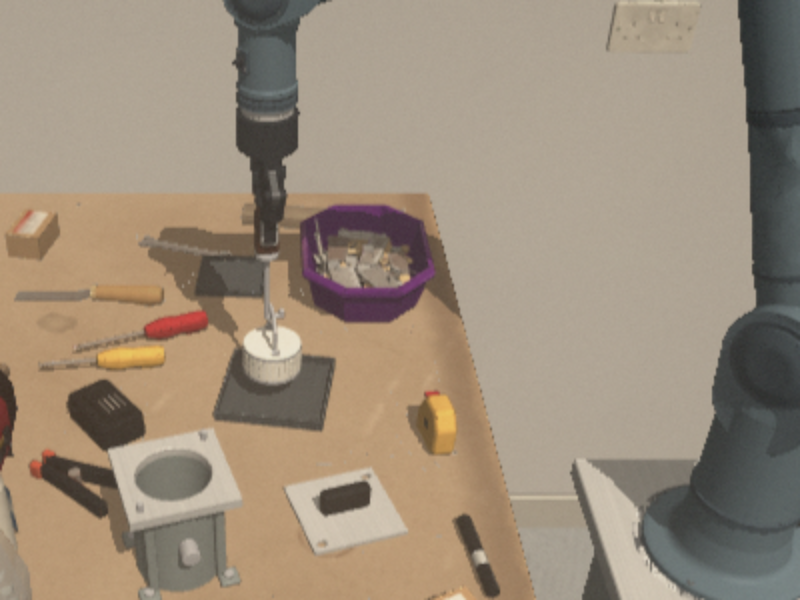

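```bash
python3 - <<'E'
from h import *
f0=read_ft_force()[2]; z=.125
movel(at(-.010,.094,CT),QG,speed=0.08); z=.094
while z>.078:
    z-=.001; movel(at(-.010,z,CT),QG,speed=0.03); f=read_ft_force()[2]-f0
    if f>3.2: break
print("contact",z,f)
zc=z+.001
for t in range(4,35,5):
    t=np.radians(t); movel(at(.045*np.sin(t)-.010,zc-.003-.045*(1-np.cos(t)),CT),QG,speed=0.05)
print((read_ft_force()).round(2))
movel(at(.015,zc-.025,CT),QG,speed=0.05); print(read_ft_force().round(2))
movel(at(-.013,zc-.025,CT),QG,speed=0.06); print(read_ft_force().round(2))
movel(at(-.013,zc+.01,CT),QG,speed=0.06); print(read_ft_force().round(2))
P,im=snap("w11")
movel(at(-.013,zc+.1,CT),QG,speed=0.2)
print(read_time_s())
P,im=snap("s11","side"); cv2.imwrite("pics/crop11.png",cv2.resize(im[140:290,220:420,::-1],(800,600)))
print([(x["confidence"],x["at"]) for x in tip_of("side","cartridge")],proj("side",CT+[0,0,.003],P))
E
```

```text
contact 0.086 4.776698406735112
[-1.    0.66 -0.8 ]
[-1.1  -0.69 -1.34]
[ 0.59 -0.48 -1.61]
[ 0.28  0.52 -2.01]
42.5917
[] [317.81271246 233.67117122]
```

View pics/crop11.png

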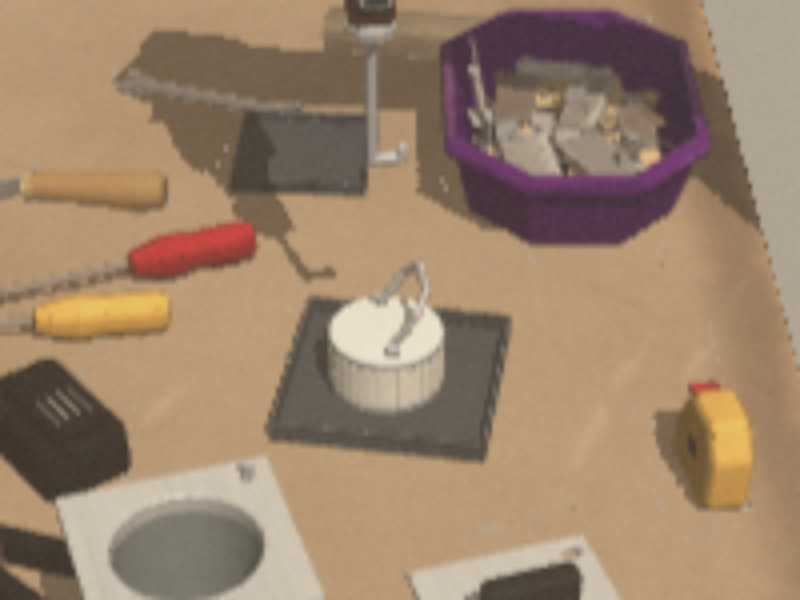

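```bash
python3 - <<'E'
from h import *
r=np.radians(12.6); d=np.array([np.cos(r),np.sin(r),0]); O=np.array([.5046,.2907,OFF]); q=down(r+np.pi)
Z=np.array([0,0,1.])
movel(at(-.013,.20,CT),QG,speed=0.25)
move_ptp(O-.08*d+Z*.17,q); print(read_time_s(),read_eef_pos(),read_ft_force().round(2))
movel(O-.08*d+Z*.040,q,speed=0.2)
P,im=snap("w12")
for n,X in(("hook_tool",read_eef_pos()-Z*OFF),("rack",O*[1,1,0])): print(n,[(round(x["confidence"],2),np.round(x["at"],1)) for x in tip_of("wrist",n)][:2],proj("wrist",X,P))
cv2.imwrite("pics/crop12.png",cv2.resize(im[120:420,120:520,::-1],(800,600)))
P,im=snap("s12","side"); 
for n,X in(("hook_tool",read_eef_pos()-Z*OFF),("rack",O*[1,1,0])): print(n,[(round(x["confidence"],2),np.round(x["at"],1)) for x in tip_of("side",n)][:2],proj("side",X,P))
E
```

```text
45.0583 [0.42738212 0.27229685 0.31193103] [ 0.16  0.26 -0.34]
hook_tool [(0.85, array([319.8, 235. ])), (0.72, array([ 12.2, 188.9]))] [320.49553914 233.48622195]
rack [] [319.63771287 303.5834144 ]
hook_tool [(0.55, array([375.2, 400.2]))] [377.89922284 400.36113044]
rack [(0.79, array([340.5, 420.2]))] [338.48990611 420.04424902]
```

View pics/crop12.png

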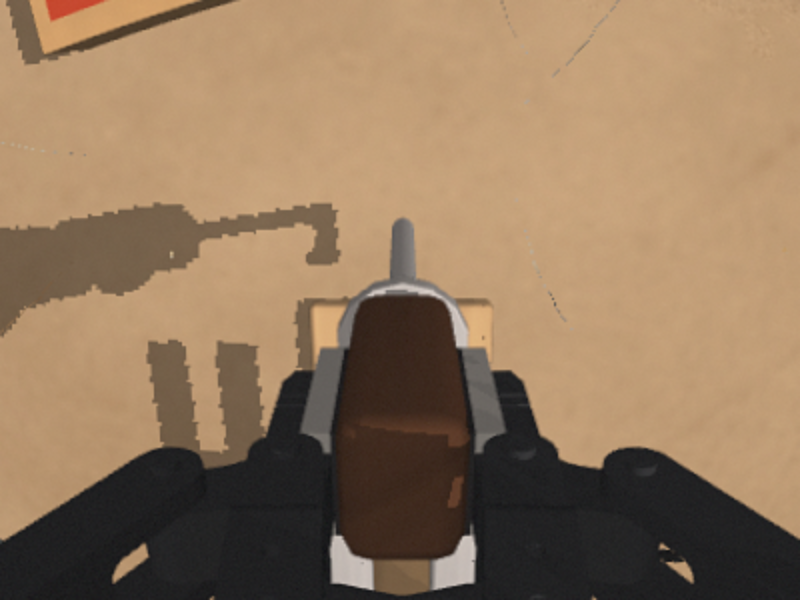

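```bash
python3 - <<'E'
from h import *
r=np.radians(12.6); d=np.array([np.cos(r),np.sin(r),0]); O=np.array([.5046,.2907,OFF]); q=down(r+np.pi)
Z=np.array([0,0,1.])
f0=np.array(read_ft_force())
movel(O+Z*.040,q,speed=0.08); print((read_ft_force()-f0).round(2))
movel(O+Z*.034,q,speed=0.06); z=.034
while z>.025:
    z-=.001; movel(O+Z*z,q,speed=0.03); f=read_ft_force()[2]-f0[2]
    if f>2.5: break
print(z,f)
move_gripper(0.06); print(read_ft_force().round(2))
movel(O+Z*.16,q,speed=0.2); pause(.3)
print(read_time_s())
P,im=snap("s13","side")
for n,X in(("hook_tool",O*[1,1,0]+Z*.03),("cartridge",CT+Z*.003),("cover",np.array([.46,-.06,0]))): print(n,[(round(x["confidence"],2),np.round(x["at"],1)) for x in tip_of("side",n)][:2],proj("side",X,P))
cv2.imwrite("pics/crop13.png",cv2.resize(im[150:450,180:580,::-1],(800,600)))
E
```

```text
[-2.13 -1.21 -0.23]
0.03 7.619715563973086
[-0.8   0.59  0.25]
50.1167
hook_tool [(0.93, array([341. , 411.2]))] [338.87519408 411.35748   ]
cartridge [(0.81, array([317.2, 235.3])), (0.19, array([235.3, 257. ]))] [317.81271246 233.67117122]
cover [(0.91, array([351.6, 297. ]))] [351.46728695 294.89232553]
```

View pics/crop13.png

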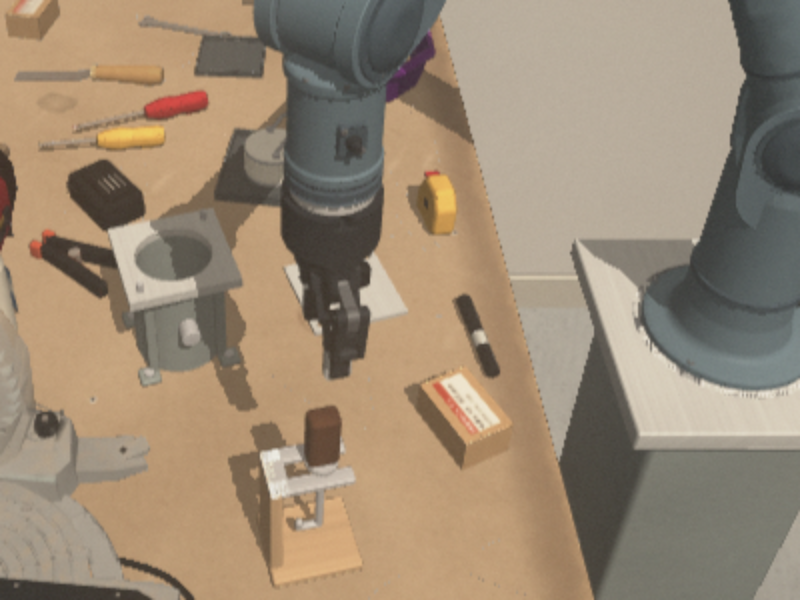

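The tool hangs in the slot, the cartridge stands in the large tray, the cover lies flat, and the gripper is clear of everything.

```bash
python3 -c "
from bench import *
print(sign_off())"
```

```text
the job is handed in; nothing more can be done
None
```

The job is done and handed in, with the robot clock last read at 50.1 s: the cover lies flat on the bench grip up, the cartridge stands upright in the larger tray, and the hook tool hangs back in its rack slot.

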